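# Set the drain slope of a filter module by its angle gauge

## Task

Pick up the filter module and lay the middle of its rail across the rubber ridge of the clamp pillar, lengthwise square to the ridge, with the gauge dial still facing away from you. Rock it on the ridge, outlet end down, until the gauge's swinging pointer settles on the steel set mark. Finish while still gripping the module and resting it lightly on the ridge, so that a colleague can close the clamp; do not lean hard on it and leave the bottle, beaker and boss head where they are.

Things in the scene. Friction and masses are not known exactly. Their poses are not given: they have to be found in the camera images.
- module: Loose filter module, 0.48 to 0.67 kg: aluminium rail (32 mm wide, 312 long, 8 thick, flat underside) carrying a clear round housing and, at one end, a dial gauge. Origin: middle of the rail's underside, to be laid on the ridge. x: level, the way the dial faces; y: along the rail, gauge at +y, outlet at -y; z: up. Starts flat on the bench, dial facing away from the robot (yaw -0.1 to 0.4 rad).
- grip (a point): Place to grip: on the axis of the clear round housing (34 mm diameter, axis along the module's y), 27 mm above the module's origin. The housing is bare from y = -90 to +33 mm; close the fingers across it, along the module's x. Module axes.
- dial (a point): Centre of the round gauge case (84 mm diameter, 20 thick, white face at +x): y = +105 mm, 58 mm above the underside. With its clip it spans y = 60 to 155 mm and stands 105 mm high. It sits up to 0.05 rad askew on the rail, so only the pointer tells when the slope is right. Module axes.
- outlet (a point): Tip of the hose barb at the outlet end (y = -185 mm, 27 mm above the underside). Module axes.
- rest: Clamp pillar, fixed to the bench: grey foot 130 by 100 by 12 mm, steel column, uneven clamp head (60 mm along x, 40 along y) with a half-round rubber ridge on top, running along x. Origin: under the foot's centre. z up. The module goes on with its x along the pillar's x (yaw -0.1 to 0.4 rad). Two swing bolts hang beside the head, 53 mm out along x, under 75 mm high.
- ridge (a point): Middle of the crest of the rubber ridge, 95 mm above the bench. The ridge is 20 mm in diameter (its centre line lies 10 mm below this point) and 60 mm long along x; it is firm. Pillar axes.
- pointer (a joint): Pointer's angle on the dial, rad: 0 at the dial's zero (top), positive with the outlet end lower (pointer turned towards the gauge end). Black, hung by a counterweight, it swings freely about 4 times a second and settles in 2 s once the module is still. Turning the module by an angle changes it by that angle. It may rest up to 0.05 off zero on a level rail.
- mark (a joint): Angle of the steel set mark on the dial's rim, rad, same zero and sense as the pointer; between 0.14 and 0.33. Stays as set.
- pointer_tip (a point): Tip of the pointer, 34 mm from the dial's centre; z axis points from the centre along the pointer.
- mark_tip (a point): Inner point of the set mark, a small steel tab on the rim, 34 mm from the dial's centre, where the pointer's tip should come; z axis points outward.
- bottle: Bystander: glass bottle with a grey cap, 66 mm across, 120 mm tall, standing. Origin under its centre, z up.
- beaker: Bystander: empty steel beaker, 80 mm across, 75 mm tall, standing. Origin under its centre, z up.
- bosshead: Bystander: aluminium boss head (rod clamp) with a thumb screw, 60 by 70 by 26 mm, lying. Origin under its block, z up.

How it is judged:
By the outcome, as a careful person would: the job done as asked, in the order asked, and still so for the second after the job is handed in, while the arm keeps its last pose, push and grip.
It also fails if it takes over 48 s, if anything falls off the work surface, if the arm or the gripper's body presses on something with over 40 N, if the wrist force passes 120 N, or if a joint passes its speed limit or range.

## Robot

A 6-joint arm with a two-finger parallel gripper is mounted at the origin on the work surface. World frame = base frame: x ahead of the robot, y to its left, z up, the work surface at z = 0. Lengths are in m, angles in rad, forces in N, time in s.
With the tool pointing down it reaches from about 0.35 to 0.775 m from the base axis. Payload 5.5 kg.
Tool frame: the origin (TCP) lies midway between the tips of the shut fingers; the grasp point (between the pads) lies hold_point_z behind it (hold_point_z is the distance from the TCP to the grasp point, in m); z points along the fingers, y is the direction in which the jaws open and shut (so a half turn about z gives the same grasp; the last joint's range is limited). The gripper opens to 85 mm and grips with 20 to 120 N. Pads are 22 mm wide; open, the fingers measure 114 mm over their backs; the gripper's body (76 mm by 85 mm) begins 54 mm behind the grasp point. The pads swing forward as they close: fully open they stand 13 mm farther back than shut.
Start: joints at [-1.376, 0.313, 0.046, 1.304, 0, 1.431], TCP at [0.189, -0.543, 0.231] pointing down, gripper open.
Joint ranges: [-2.76, 2.76], [-0.86, 1.69], [-1.03, 1.26], [-2.2, 2.34], [-1.47, 1.5], [-3.14, 3.14]. Speed limits (rad/s): [2.57, 2.57, 3.14, 3.14, 3.14, 3.14].

## Interface

Orientations are given as a unit quaternion [w, x, y, z].
In Python, from workcell import * gives the robot as it stands. The module is installed in compiled form; this text tells all that it offers.
- The arm moves only by the tool jog_arm, never from a script. Its argument "plan" is a list of rows, each a list of 6 numbers: the shift along the world's x, y, z in m, then the turn, a rotation vector about the world's x, y, z in degrees. A call has exactly 10 rows; each row shifts and turns the commanded pose from where the row before left it; what a row does not reach is not made up. A row lasts 1/10 s, in which the tool goes at most 50 mm and 8.59 degrees, less where a joint would pass 70% of its speed; a pose out of reach is approached as far as the arm can. A call with a gripper value outside its range is refused whole. "hand" is the opening, from 0 (shut) to 1 (fully open), set as the call begins (left out, the last holds). The fingers move at their own pace and stop on an object; "force" is the grip in N (left out, the last holds). Time passes only in rows, so rows that do not move let the fingers close, or fill a call up. It gives the time, the measured TCP pose, the force and the opening at its end, in the units of the state.
- get_state(): the state, without advancing time (a new reading comes with each control period).
- read_camera(name): name is "side" or "top"; returns the picture (420x560x3 uint8, red, green, blue); there is no depth.
- calibration(name): a dict with "K" (3x3 intrinsics, pixels), "world_to_cam" (4x4, takes a point from world to camera coordinates). Camera axes: x right, y down, z forward; pixel columns grow to the right and rows downward; lengths in m; the calibration is good to about 2 mm. A picture is of the moment at which its call begins. calibration takes no time and is no camera call.
- hand_in(): hands the job in, once; it reports no verdict.
The state is a dict: "clock": time; "joint_pos": joint angles; "qvel": joint speeds; "tau": joint torques, N m; "tcp_pos": TCP position; "orientation": TCP orientation; "wrist_force": force on the tool from outside, world axes, zero at the start; "ft_torque": the same for the moment, N m; "finger_gap": finger opening in m.
Only numpy, scipy, OpenCV 4.12 (cv2) and the standard library are available. Lean on these libraries where they do the work, as an engineer would, in place of code of your own. Each camera call takes 0.05 s, during which the arm holds its last target.

## Working session

There is one attempt and no reset: what is moved stays moved. The work goes in short steps, Python scripts to look and compute and a tool call to move; the robot and the scene stay as the last step left them, time stands still between calls to the robot, and variables do not carry over. Pictures are saved under pics/ and viewed, and the job is handed in when it is done.

Besides the shell and the picture viewer there is one more tool, called after "Call:" in YAML: its name, and indented under it one key for each argument. jog_arm: Moves the arm, as the interface text tells. Its arguments: {"type":"object","properties":{"plan":{"type":"array","items":{"type":"array","items":{"type":"number"}}},"hand":{"type":"number"},"force":{"type":"number"}},"required":["plan"]}

```bash
mkdir -p pics
cat > h.py <<'E'
from workcell import *
import numpy as np, cv2
def snap(name,fn):
    im=read_camera(name); cv2.imwrite('pics/'+fn,cv2.cvtColor(im,cv2.COLOR_RGB2BGR)); return im
def proj(name,P):
    c=calibration(name);P=np.atleast_2d(P);q=(c['world_to_cam'][:3,:3]@P.T).T+c['world_to_cam'][:3,3];u=(c['K']@q.T).T;return u[:,:2]/u[:,2:]
def ray(name,uv):
    c=calibration(name);R=c['world_to_cam'][:3,:3];t=c['world_to_cam'][:3,3]
    d=R.T@np.linalg.solve(c['K'],[uv[0],uv[1],1.]);return -R.T@t,d/np.linalg.norm(d)
def atz(name,uv,z):
    o,d=ray(name,uv);return o+d*(z-o[2])/d[2]
def tri(uv1,uv2,n1='side',n2='top'):
    o1,d1=ray(n1,uv1);o2,d2=ray(n2,uv2)
    s=np.linalg.lstsq(np.c_[d1,-d2],o2-o1,rcond=None)[0]
    a=o1+d1*s[0];b=o2+d2*s[1];return (a+b)/2,np.linalg.norm(a-b)
E
python3 - <<'E'
from h import *
snap('side','s0.png');snap('top','t0.png');print(get_state())
for n in('side','top'):
    c=calibration(n);print(c['K'],ray(n,(280,210)))
E
```

```text
{'clock': 0.1, 'joint_pos': array([-1.37560577e+00,  3.13937087e-01,  4.51005920e-02,  1.30359673e+00,
        4.08172568e-06,  1.43118186e+00]), 'qvel': array([-0.00055528, -0.00186044,  0.00252036,  0.00028057, -0.00122611,
        0.00063166]), 'tau': array([ 2.09723687e-03, -4.81723344e+01,  2.99243402e+01,  1.27514696e-02,
       -1.08059955e-04, -6.87486761e-06]), 'tcp_pos': array([ 0.18883256, -0.54263291,  0.23049461]), 'orientation': array([-8.18191550e-04,  9.86020560e-01,  1.66621683e-01, -2.07001469e-05]), 'wrist_force': array([-0.30788586,  0.34758133, -0.00514167]), 'ft_torque': array([-0.01798298, -0.01228066,  0.03017193]), 'finger_gap': 0.08514814075111898}
[[416.46359141   0.         278.77995656]
 [  0.         416.46359141 203.61086479]
 [  0.           0.           1.        ]] (array([0.55448346, 0.65277603, 0.83128878]), array([ 0.08726172, -0.672958  , -0.73451544]))
[[491.59762879   0.         272.46733231]
 [  0.         491.59762879 204.8960895 ]
 [  0.           0.           1.        ]] (array([ 0.45353998, -0.02537097,  1.13824281]), array([ 0.15303068, -0.04544698, -0.98717586]))
```

```bash
ls -la . pics
```

```text
.:
total 16
drwxr-xr-x  3 agent agent 4096 Dec  6 15:11 .
drwxr-xr-x 23 root  root  4096 Dec  6 15:11 ..
-rw-r--r--  1 agent agent  767 Dec  6 15:11 h.py
drwxr-xr-x  2 agent agent 4096 Dec  6 15:12 pics

pics:
total 632
drwxr-xr-x 2 agent agent   4096 Dec  6 15:12 .
drwxr-xr-x 3 agent agent   4096 Dec  6 15:11 ..
-rw-r--r-- 1 agent agent 346782 Dec  6 15:12 s0.png
-rw-r--r-- 1 agent agent 287597 Dec  6 15:12 t0.png
```

View pics/s0.png

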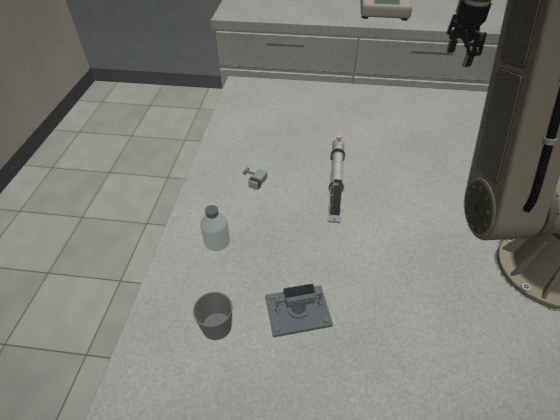

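View pics/t0.png

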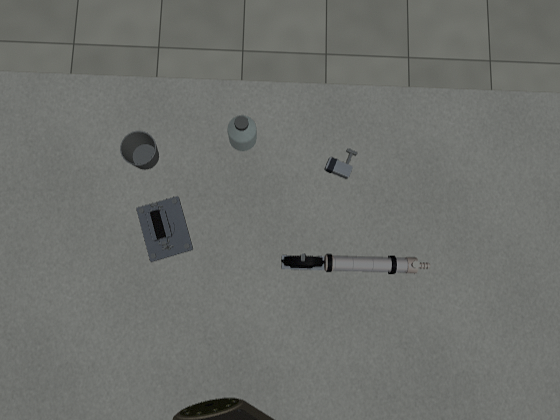

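Run:
```python
import cv2
s=cv2.imread('pics/s0.png');t=cv2.imread('pics/t0.png')
def crop(im,x0,y0,x1,y1,k,f): cv2.imwrite('pics/'+f,cv2.resize(im[y0:y1,x0:x1],None,fx=k,fy=k,interpolation=cv2.INTER_CUBIC))
crop(s,300,125,380,225,6,'s0m.png');crop(s,255,275,345,340,8,'s0p.png')
crop(t,270,235,440,290,4.7,'t0m.png');crop(t,125,185,205,270,7,'t0p.png')
```

```text
(no output)
```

View pics/s0m.png

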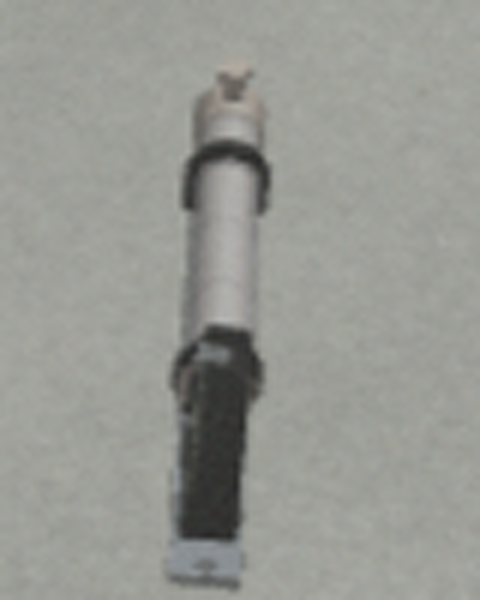

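View pics/s0p.png

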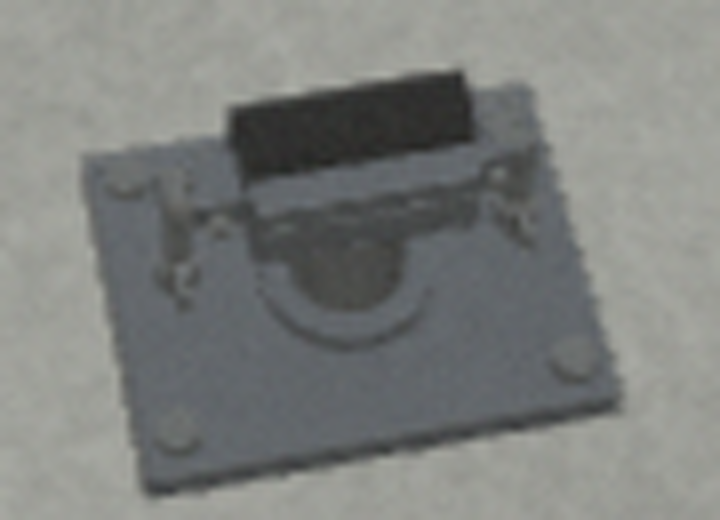

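View pics/t0m.png

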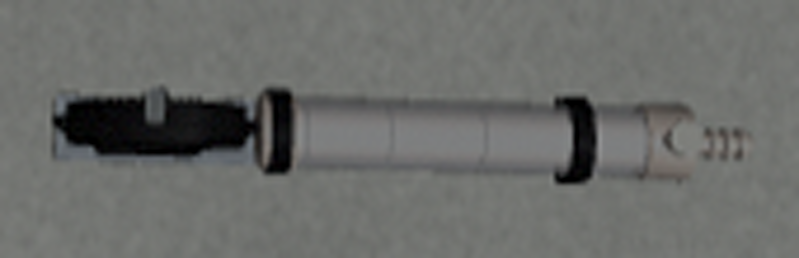

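View pics/t0p.png

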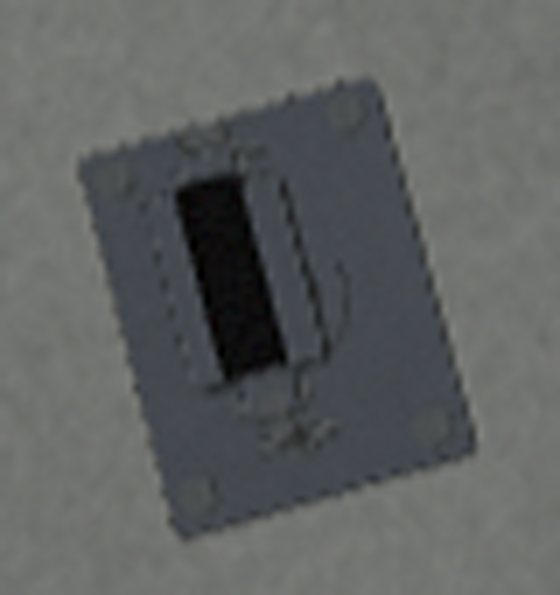

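Run:
```python
from h import *
import workcell; print([a for a in dir(workcell) if not a.startswith('_')])
T=lambda x,y:(125+x/7,185+y/7); S=lambda x,y:(255+x/8,275+y/8)
# foot corners z=12mm
for n,f,P in(('top',T,[(80,160),(378,78),(475,455),(183,540)]),('side',S,[(85,155),(530,82),(618,402),(148,488)])):
    print(n,[np.round(atz(n,f(*p),.012)[:2],4) for p in P])
# ridge ends: top crest corners
for n,f,P in(('top',T,[(177,190),(242,176),(287,360),(226,383)]),):
    print('ridge',[np.round(atz(n,f(*p),.088)[:2],4) for p in P], 'c',atz(n,f(233,277),.095))
print('tri ridge centre', tri(S(348,100),T(233,277)))
S=lambda x,y:(300+x/6,125+y/6);T=lambda x,y:(270+x/4.7,235+y/4.7)
print('barb tip',tri(S(235,70),T(750,145)))
print('clip top',tri(S(215,352),T(155,105)))
print('rail end mid',tri(S(205,580),T(54,127)))
for z in(.027,.044):
  print('axis pts',z,[np.round(atz('top',T(*p),z),4) for p in[(292,135),(555,140),(750,145)]])
print('rail end corners z=.008/0',[atz('top',T(*p),.008) for p in[(54,97),(54,160)]],[atz('side',S(*p),0.) for p in[(168,578),(240,587)]])
```

```text
['MotionError', 'calibration', 'get_state', 'hand_in', 'hold_point_z', 'read_camera']
top [array([0.6226, 0.2531]), array([0.6532, 0.1575]), array([0.5298, 0.119 ]), array([0.4997, 0.2114])]
side [array([0.6516, 0.1626]), array([0.5288, 0.1231]), array([0.4999, 0.2192]), array([0.6205, 0.2587])]
ridge [array([0.6029, 0.2043]), array([0.6078, 0.1848]), array([0.5518, 0.1676]), array([0.5442, 0.1856])] c [0.57582122 0.18413501 0.095     ]
tri ridge centre (array([0.57690793, 0.18503818, 0.09028119]), np.float64(0.0010657913606105024))
barb tip (array([ 0.50644253, -0.41941439,  0.02661087]), np.float64(0.0037337928054670577))
clip top (array([ 0.51355368, -0.12377974,  0.10127693]), np.float64(0.0028307309925210775))
rail end mid (array([ 0.50729455, -0.08385307,  0.00125105]), np.float64(0.002922133566645117))
axis pts 0.027 [array([ 0.5069, -0.1972,  0.027 ]), array([ 0.508 , -0.3246,  0.027 ]), array([ 0.5083, -0.4195,  0.027 ])]
axis pts 0.044 [array([ 0.5061, -0.1946,  0.044 ]), array([ 0.5072, -0.32  ,  0.044 ]), array([ 0.5074, -0.4135,  0.044 ])]
rail end corners z=.008/0 [array([ 0.52297412, -0.08335373,  0.008     ]), array([ 0.49247603, -0.08406766,  0.008     ])] [array([ 5.22008851e-01, -8.38796817e-02,  1.11022302e-16]), array([ 0.49037165, -0.08249768,  0.        ])]
```

```bash
cat >> h.py <<'E'
def overlay(n,src,fn,T4,box,k,extra=[]):
    im=cv2.imread('pics/'+src);x0,y0,x1,y1=box
    im=cv2.resize(im[y0:y1,x0:x1],None,fx=k,fy=k,interpolation=cv2.INTER_CUBIC)
    def ln(P,col,cl=True):
        P=np.array(P);W=(T4[:3,:3]@P.T).T+T4[:3,3];q=((proj(n,W)+.5-[x0,y0])*k).astype(np.int32)
        cv2.polylines(im,[q],cl,col,1)
    for z in(0,.008): ln([(-.016,-.156,z),(.016,-.156,z),(.016,.156,z),(-.016,.156,z)],(0,255,0))
    a=np.linspace(0,2*np.pi,40)
    for y in(-.09,.033,0): ln([(.017*np.cos(t),y,.027+.017*np.sin(t)) for t in a],(0,0,255))
    for x in(.01,-.01): ln([(x,.105+.042*np.cos(t),.058+.042*np.sin(t)) for t in a],(255,0,0))
    ln([(0,-.16,.027),(0,-.185,.027)],(0,255,255),False)
    cv2.imwrite('pics/'+fn,im)
def pose(x,y,z,yaw,tilt=0):
    # tilt>0: outlet(-y) down
    from scipy.spatial.transform import Rotation as R
    M=np.eye(4);M[:3,:3]=(R.from_euler('z',yaw)*R.from_euler('x',tilt)).as_matrix();M[:3,3]=x,y,z;return M
E
python3 - <<'E'
from h import *
M=pose(.5072,-.236,0,-.006)
overlay('side','s0.png','os.png',M,(300,125,380,225),6);overlay('top','t0.png','ot.png',M,(270,235,440,290),4.7)
print(hold_point_z)
E
```

```text
0.0187
```

View pics/os.png

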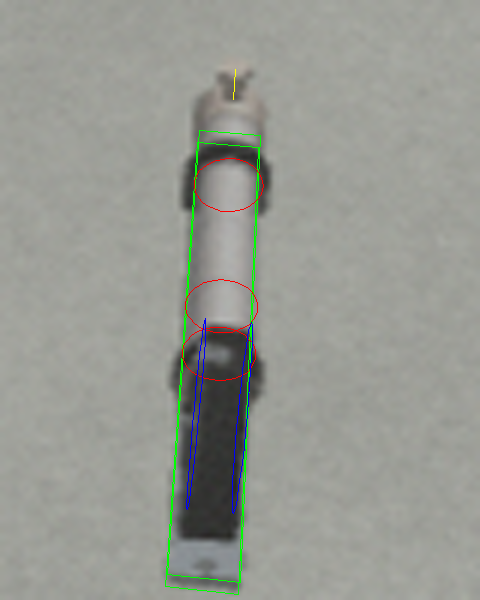

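View pics/ot.png

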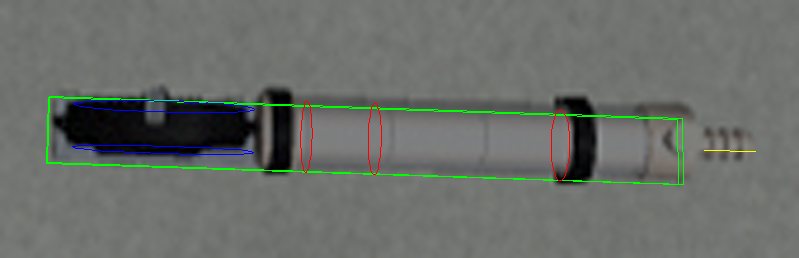

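Call:
jog_arm:
  plan:
    - [0.032, 0.03, 0, 0, 0, 7.13]
    - [0.032, 0.03, 0, 0, 0, 7.13]
    - [0.032, 0.03, 0, 0, 0, 7.13]
    - [0.032, 0.03, 0, 0, 0, 7.13]
    - [0.032, 0.03, 0, 0, 0, 7.13]
    - [0.032, 0.03, 0, 0, 0, 7.13]
    - [0.032, 0.03, 0, 0, 0, 7.13]
    - [0.032, 0.03, 0, 0, 0, 7.13]
    - [0.032, 0.03, 0, 0, 0, 7.13]
    - [0.032, 0.03, 0, 0, 0, 7.13]
  hand: 1
  force: 70

```text
clock: 1.1
tcp_pos: [0.5098, -0.2415, 0.231]
orientation: [-0.0, 0.702, 0.712, -0.0]
wrist_force: [0.4, -0.9, -0.6]
finger_gap: 0.0856
```

Call:
jog_arm:
  plan:
    - [-0.002, -0.0015, -0.03, 0, 0, -0.3]
    - [0, 0, -0.03, 0, 0, 0]
    - [0, 0, -0.03, 0, 0, 0]
    - [0, 0, -0.03, 0, 0, 0]
    - [0, 0, -0.025, 0, 0, 0]
    - [0, 0, -0.015, 0, 0, 0]
    - [0, 0, 0, 0, 0, 0]
    - [0, 0, 0, 0, 0, 0]
    - [0, 0, 0, 0, 0, 0]
    - [0, 0, 0, 0, 0, 0]

```text
clock: 2.1
tcp_pos: [0.5077, -0.2451, 0.0726]
orientation: [0.001, 0.706, 0.708, 0.0]
wrist_force: [-0.0, -0.7, -0.4]
finger_gap: 0.0854
```

Run:
```python
from h import *
snap('side','s1.png');snap('top','t1.png');s=get_state();print(s['tcp_pos'],s['orientation'])
M=pose(.508,-.237,0,.008)
overlay('side','s1.png','s1m.png',M,(290,105,390,225),5);overlay('top','t1.png','t1m.png',M,(260,220,440,320),4.4)
```

```text
[ 0.50748335 -0.24500608  0.07228209] [8.85354769e-04 7.05984401e-01 7.08226804e-01 1.89972668e-04]
```

View pics/s1m.png

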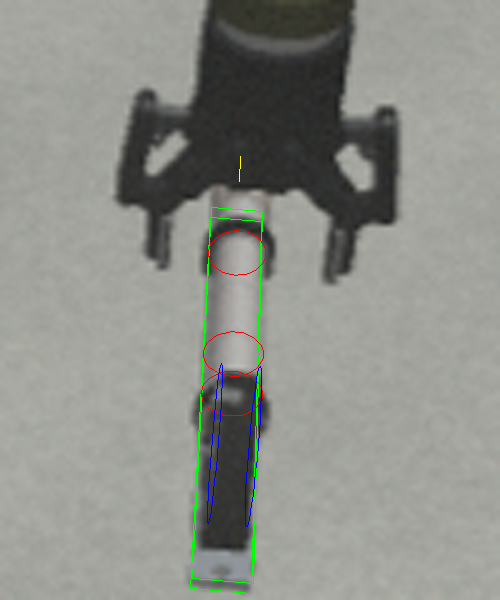

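View pics/t1m.png

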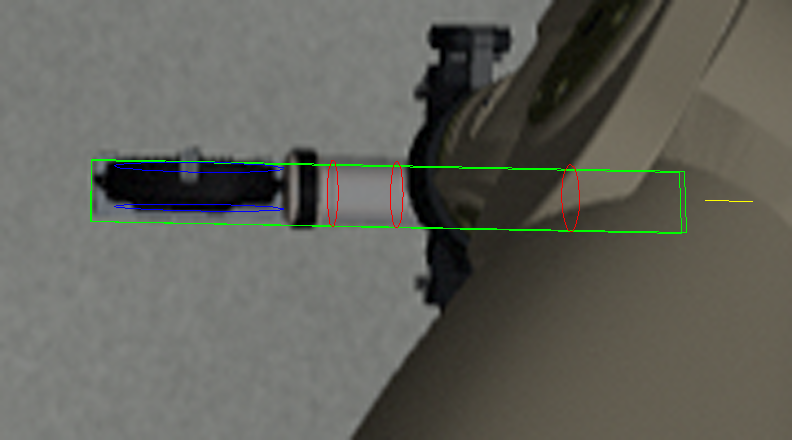

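Call:
jog_arm:
  plan:
    - [0, 0, -0.02, 0, 0, 0]
    - [0, 0, -0.02, 0, 0, 0]
    - [0, 0, -0.015, 0, 0, 0]
    - [0, 0, -0.0095, 0, 0, 0]
    - [0, 0, 0, 0, 0, 0]
    - [0, 0, 0, 0, 0, 0]
    - [0, 0, 0, 0, 0, 0]
    - [0, 0, 0, 0, 0, 0]
    - [0, 0, 0, 0, 0, 0]
    - [0, 0, 0, 0, 0, 0]

```text
clock: 3.2
tcp_pos: [0.5072, -0.2448, 0.0072]
orientation: [0.0, 0.706, 0.708, 0.0]
wrist_force: [0.6, 1.1, 0.8]
finger_gap: 0.0853
```

Call:
jog_arm:
  plan:
    - [0, 0, 0, 0, 0, 0]
    - [0, 0, 0, 0, 0, 0]
    - [0, 0, 0, 0, 0, 0]
    - [0, 0, 0, 0, 0, 0]
    - [0, 0, 0, 0, 0, 0]
    - [0, 0, 0, 0, 0, 0]
    - [0, 0, 0, 0, 0, 0]
    - [0, 0, 0, 0, 0, 0]
    - [0, 0, 0, 0, 0, 0]
    - [0, 0, 0, 0, 0, 0]
  hand: 0
  force: 70

```text
clock: 4.2
tcp_pos: [0.5075, -0.2448, 0.0073]
orientation: [0.001, 0.706, 0.708, 0.0]
wrist_force: [1.2, 1.0, 5.7]
finger_gap: 0.0318
```

Call:
jog_arm:
  plan:
    - [0, 0, 0.005, 0, 0, 0]
    - [0, 0, 0.015, 0, 0, 0]
    - [0, 0, 0.025, 0, 0, 0]
    - [0, 0, 0.03, 0, 0, 0]
    - [0, 0, 0.03, 0, 0, 0]
    - [0.004, 0.015, 0.03, 0, 0, 3]
    - [0.006, 0.025, 0.03, 0, 0, 5]
    - [0.008, 0.03, 0.03, 0, 0, 6]
    - [0.008, 0.03, 0.025, 0, 0, 6]
    - [0.008, 0.03, 0.02, 0, 0, 6]

```text
clock: 5.2
tcp_pos: [0.54, -0.1135, 0.247]
orientation: [-0.001, 0.527, 0.85, -0.001]
wrist_force: [1.1, -0.9, -5.6]
finger_gap: 0.0325
```

Call:
jog_arm:
  plan:
    - [0.008, 0.035, 0.02, 0, 0, 7]
    - [0.008, 0.035, 0.02, 0, 0, 7]
    - [0.008, 0.035, 0.02, 0, 0, 7]
    - [0.008, 0.035, 0.02, 0, 0, 7]
    - [0.008, 0.035, 0.02, 0, 0, 7]
    - [0.008, 0.035, 0.02, 0, 0, 7]
    - [0.008, 0.03, 0.02, 0, 0, 6]
    - [0.004, 0.02, 0.01, 0, 0, 4]
    - [0.002, 0.01, 0.005, 0, 0, 2]
    - [0, 0, 0, 0, 0, 0]

```text
clock: 6.2
tcp_pos: [0.6027, 0.1567, 0.4004]
orientation: [-0.001, 0.084, 0.996, -0.0]
wrist_force: [0.7, -0.7, -6.3]
finger_gap: 0.0323
```

Run:
```python
from h import *
snap('side','s2.png');s=get_state();print(s)
```

```text
{'clock': 6.25, 'joint_pos': array([ 1.24198172e-01,  4.62344967e-01,  6.82124430e-01,  1.79399792e+00,
       -6.06607813e-04,  2.95100561e-01]), 'qvel': array([-0.02515872, -0.01146605, -0.02870435, -0.01087685, -0.00577892,
        0.00388381]), 'tau': array([ 1.01438552e+00, -5.85365903e+01,  3.11042154e+01,  2.70980503e-01,
        1.62260989e-01, -4.93886392e-02]), 'tcp_pos': array([0.60265365, 0.1556732 , 0.40010427]), 'orientation': array([-1.61047496e-03,  8.53465937e-02,  9.96349808e-01, -6.52763550e-04]), 'wrist_force': array([ 0.63213865, -0.35342451, -6.68699355]), 'ft_torque': array([-0.05332169, -0.07707859,  0.02755288]), 'finger_gap': 0.032524126250108726}
```

View pics/s2.png

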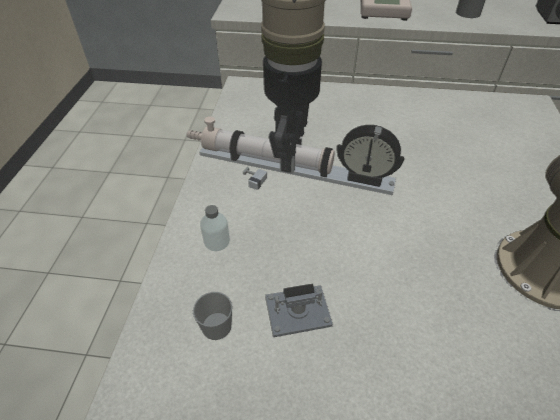

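Run:
```python
import cv2
s=cv2.imread('pics/s2.png')
cv2.imwrite('pics/s2d.png',cv2.resize(s[118:194,330:410],None,fx=7.5,fy=7.5,interpolation=cv2.INTER_CUBIC))
```

```text
(no output)
```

View pics/s2d.png

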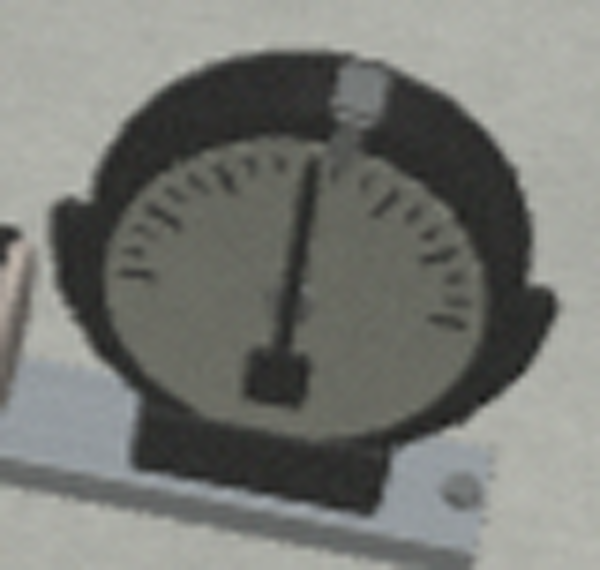

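Call:
jog_arm:
  plan:
    - [0, 0.02, 0.01, 0.35, 1.97, 0]
    - [0, 0.03, 0.015, 0.35, 1.97, 0]
    - [0, 0.03, 0.015, 0.35, 1.97, 0]
    - [0, 0.02, 0.01, 0.35, 1.97, 0]
    - [0, 0, 0, 0, 0, 0]
    - [0, 0, 0, 0, 0, 0]
    - [0, 0, 0, 0, 0, 0]
    - [0, 0, 0, 0, 0, 0]
    - [0, 0, 0, 0, 0, 0]
    - [0, 0, 0, 0, 0, 0]

```text
clock: 7.25
tcp_pos: [0.5264, 0.2201, 0.4647]
orientation: [-0.106, 0.085, 0.991, 0.001]
wrist_force: [-0.4, 0.0, -6.8]
finger_gap: 0.0323
```

Call:
jog_arm:
  plan:
    - [0, 0, 0, 0, 0, 0]
    - [0, 0, 0, 0, 0, 0]
    - [0, 0, 0, 0, 0, 0]
    - [0, 0, 0, 0, 0, 0]
    - [0, 0, 0, 0, 0, 0]
    - [0, 0, 0, 0, 0, 0]
    - [0, 0, 0, 0, 0, 0]
    - [0, 0, 0, 0, 0, 0]
    - [0, 0, 0, 0, 0, 0]
    - [0, 0, 0, 0, 0, 0]

```text
clock: 8.25
tcp_pos: [0.5264, 0.2204, 0.4646]
orientation: [-0.106, 0.084, 0.991, 0.001]
wrist_force: [0.3, 0.3, -6.0]
finger_gap: 0.032
```

Run:
```python
from h import *
a=snap('side','s3.png');b=snap('side','s3b.png');s=get_state();print(s['tcp_pos'],s['orientation'],s['wrist_force'])
print(abs(a.astype(int)-b).max())
```

```text
[0.52644938 0.22044351 0.46462098] [-0.1060013   0.08444956  0.99077289  0.00103774] [-0.81523433 -0.44306287 -5.93528826]
39
```

View pics/s3.png

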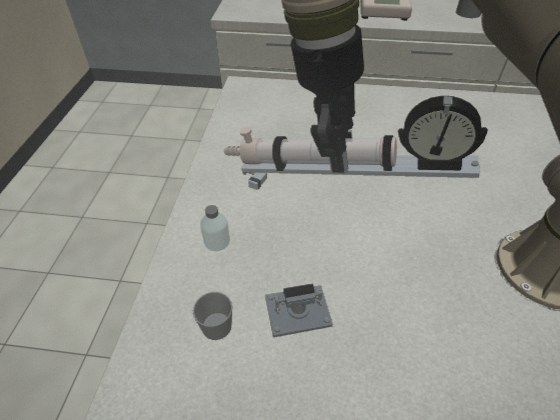

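Run:
```python
import cv2,numpy as np
s=(cv2.imread('pics/s3.png').astype(int)+cv2.imread('pics/s3b.png'))//2
cv2.imwrite('pics/s3d.png',cv2.resize(s[92:177,395:495].astype(np.uint8),None,fx=8,fy=7,interpolation=cv2.INTER_CUBIC))
```

```text
(no output)
```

View pics/s3d.png

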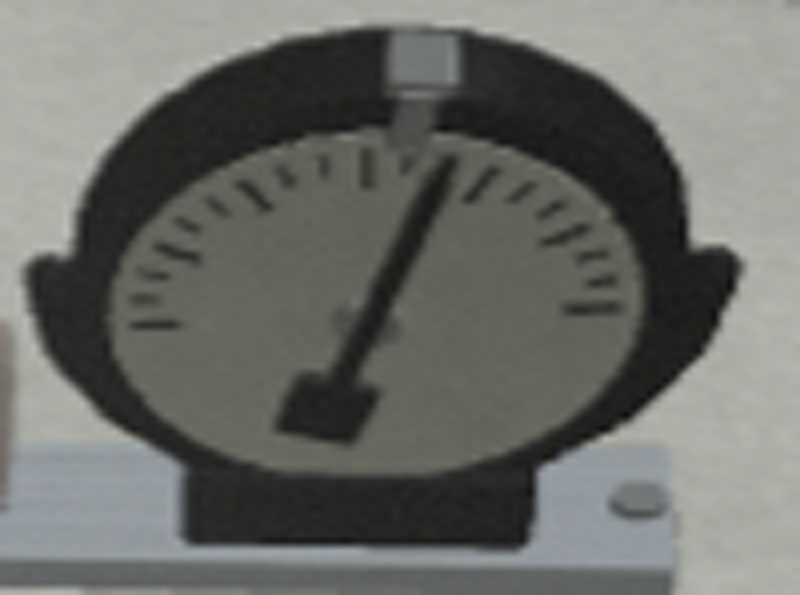

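```bash
cat >> h.py <<'E'
from scipy.spatial.transform import Rotation as Rn
def T4(p,q):
    M=np.eye(4);M[:3,:3]=Rn.from_quat([q[1],q[2],q[3],q[0]]).as_matrix();M[:3,3]=p;return M
TG=T4([.5075,-.2448,.0073],[.001,.706,.708,0]); M0=pose(.5078,-.2365,0,.008)
REL=np.linalg.inv(TG)@M0
def dialang(n,Mod,cpix,pix,f=.008):
    # face plane x=f in module frame; returns angle about centre pixel
    o,d=ray(n,cpix);nn=Mod[:3,0];p0=Mod[:3,3]+nn*f
    X=lambda uv:(lambda o,d:o+d*((p0-o)@nn)/(d@nn))(*ray(n,uv))
    c=X(cpix);v=X(pix)-c;l=Mod[:3,:3].T@v
    return np.arctan2(l[1],l[2]),np.hypot(l[1],l[2]),Mod[:3,:3].T@(c-Mod[:3,3])
E
python3 - <<'E'
from h import *
M=T4([.52645,.22044,.46462],[-.1060,.08445,.99077,.00104])@REL
print('tilt',np.arcsin(M[2,1]),'roll',np.arcsin(-M[2,0]),M[:3,3])
overlay('side','s3.png','s3o.png',M,(225,90,495,190),2.9)
C=lambda x,y:(395+(x+.5)/8-.5,92+(y+.5)/7-.5)
c=C(367,324)
for nm,p in dict(tip=C(452,158),ctr=C(325,410),mark=C(404,142),t0=C(368,168),t30=C(482,185),t60=C(562,235),t90=C(592,308),m30=C(255,195),m60=C(180,250),m90=C(155,324)).items():print(nm,np.round(dialang('side',M,c,p),4))
E
```

```text
tilt 0.21330458148509054 roll 0.016129381096711096 [0.51696861 0.22228291 0.45923697]Traceback (most recent call last):
  File "<stdin>", line 7, in <module>
    return _wrapfunc(a, 'round', decimals=decimals, out=out)
    return _wrapit(obj, method, *args, **kwds)
    conv = _array_converter(obj)
ValueError: setting an array element with a sequence. The requested array has an inhomogeneous shape after 1 dimensions. The detected shape was (3,) + inhomogeneous part.
```

View pics/s3o.png

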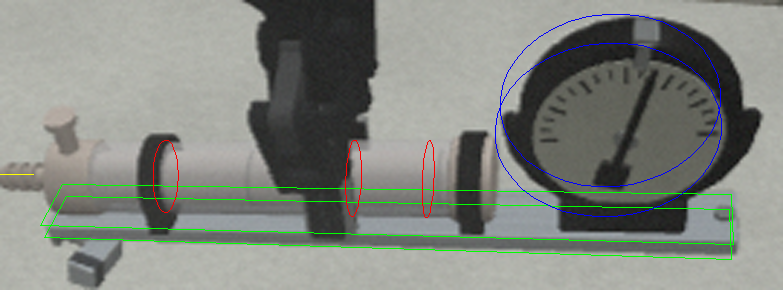

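Run:
```python
from h import *
M=T4([.60265,.15567,.40010],[-.0016,.08535,.99635,-.00065])@REL
print('tilt',np.arcsin(M[2,1]),'roll',np.arcsin(-M[2,0]),M[:3,3])
overlay('side','s2.png','s2o.png',M,(180,105,410,205),3.4)
```

```text
tilt 0.0045091417474956656 roll 0.002957509391749866 [0.59449087 0.15738442 0.39283644]
```

View pics/s2o.png

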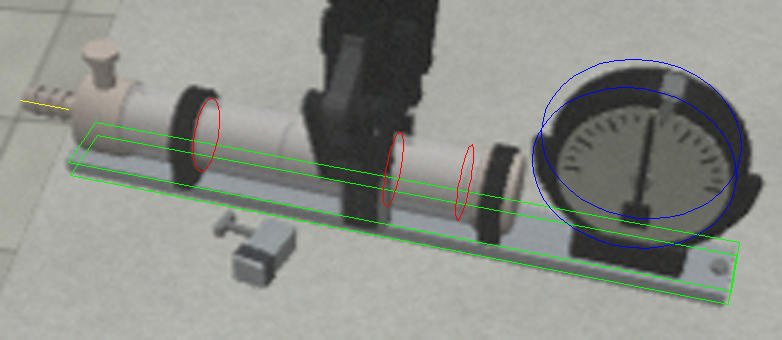

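Run:
```python
from h import *
M=T4([.52645,.22044,.46462],[-.1060,.08445,.99077,.00104])@REL
C=lambda x,y:(395+(x+.5)/8-.5,92+(y+.5)/7-.5)
c=C(367,324)
for nm,p in dict(tip=C(452,158),ctr=C(325,410),mark=C(404,142),t0=C(368,168),t30=C(482,185),t60=C(562,235),t90=C(592,308),m30=C(255,195),m60=C(180,250),m90=C(155,324)).items():
  r=dialang('side',M,c,p,.01);print(nm,round(r[0],3),round(r[1],4))
print(r[2])
M=T4([.60265,.15567,.40010],[-.0016,.08535,.99635,-.00065])@REL
C=lambda x,y:(330+(x+.5)/7.5-.5,118+(y+.5)/7.5-.5)
c=C(292,301)
print()
for nm,p in dict(tip=C(313,160),ctr=C(277,375),mark=C(345,155),t0=C(317,168),t30=C(384,203),t60=C(440,255),t90=C(450,321),m30=C(228,178),m60=C(165,217),m90=C(137,270)).items():
  r=dialang('side',M,c,p,.01);print(nm,round(r[0],3),round(r[1],4))
print(r[2])
```

```text
tip 0.286 0.033
ctr -2.87 0.0185
mark 0.088 0.0348
t0 -0.042 0.0301
t30 0.466 0.0298
t60 0.953 0.0296
t90 1.463 0.0293
m30 -0.557 0.0298
m60 -1.045 0.0296
m90 -1.571 0.0289
[0.01       0.11310444 0.05548537]

tip -0.03 0.0331
ctr -3.132 0.0187
mark 0.124 0.0357
t0 -0.001 0.0315
t30 0.457 0.0293
t60 0.974 0.0299
t90 1.503 0.0293
m30 -0.541 0.0302
m60 -1.062 0.0297
m90 -1.545 0.0297
[0.01       0.10987956 0.05420219]
```

Call:
jog_arm:
  plan:
    - [0.005, 0, -0.01, -0.34, -1.97, 0]
    - [0.005, 0, -0.02, -0.34, -1.97, 0]
    - [0, 0, -0.01, -0.17, -0.98, 0]
    - [0, 0, 0, 0, 0, 0]
    - [0, 0, 0, 0, 0, 0]
    - [0, 0, 0, 0, 0, 0]
    - [0, 0, 0, 0, 0, 0]
    - [0, 0, 0, 0, 0, 0]
    - [0, 0, 0, 0, 0, 0]
    - [0, 0, 0, 0, 0, 0]

```text
clock: 9.35
tcp_pos: [0.5367, 0.2204, 0.4245]
orientation: [-0.063, 0.085, 0.994, -0.003]
wrist_force: [0.8, 0.9, -5.6]
finger_gap: 0.032
```

Call:
jog_arm:
  plan:
    - [0, 0, 0, 0, 0, 0]
    - [0, 0, 0, 0, 0, 0]
    - [0, 0, 0, 0, 0, 0]
    - [0, 0, 0, 0, 0, 0]
    - [0, 0, 0, 0, 0, 0]
    - [0, 0, 0, 0, 0, 0]
    - [0, 0, 0, 0, 0, 0]
    - [0, 0, 0, 0, 0, 0]
    - [0, 0, 0, 0, 0, 0]
    - [0, 0, 0, 0, 0, 0]

```text
clock: 10.35
tcp_pos: [0.5364, 0.2204, 0.4246]
orientation: [-0.063, 0.085, 0.994, -0.003]
wrist_force: [0.2, 0.5, -6.4]
finger_gap: 0.0323
```

Run:
```python
from h import *
ims=[snap('side','s4%s.png'%k) for k in 'abcd']
s=get_state();print(s['tcp_pos'],s['orientation'],s['wrist_force'])
M=T4(s['tcp_pos'],s['orientation'])@REL
print('tilt',np.arcsin(M[2,1]),'roll',np.arcsin(-M[2,0]),M[:3,3])
m=np.mean(ims,0).astype(np.uint8)[:,:,::-1];cv2.imwrite('pics/s4m.png',m)
overlay('side','s4m.png','s4o.png',M,(225,90,495,200),2.9)
q=proj('side',M[:3,3]+M[:3,:3]@[.01,.11,.055])[0];print(q)
x0,y0=int(q[0])-45,int(q[1])-42;print(x0,y0)
cv2.imwrite('pics/s4d.png',cv2.resize(m[y0:y0+75,x0:x0+100],None,fx=8,fy=8,interpolation=cv2.INTER_CUBIC))
```

```text
[0.53643043 0.22041655 0.42463328] [-0.062772    0.08513916  0.99438611 -0.00269684] [ 0.13488678  0.13473615 -4.9841887 ]
tilt 0.1262084635728816 roll 0.01680333979728454 [0.52744659 0.22217378 0.41843064]
[423.22808446 170.65457812]
378 128
```

View pics/s4o.png

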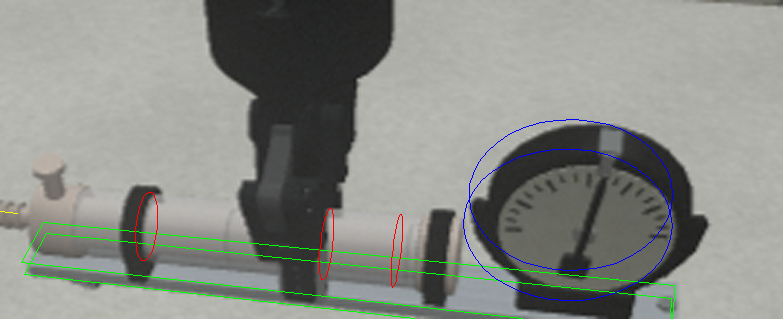

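View pics/s4d.png

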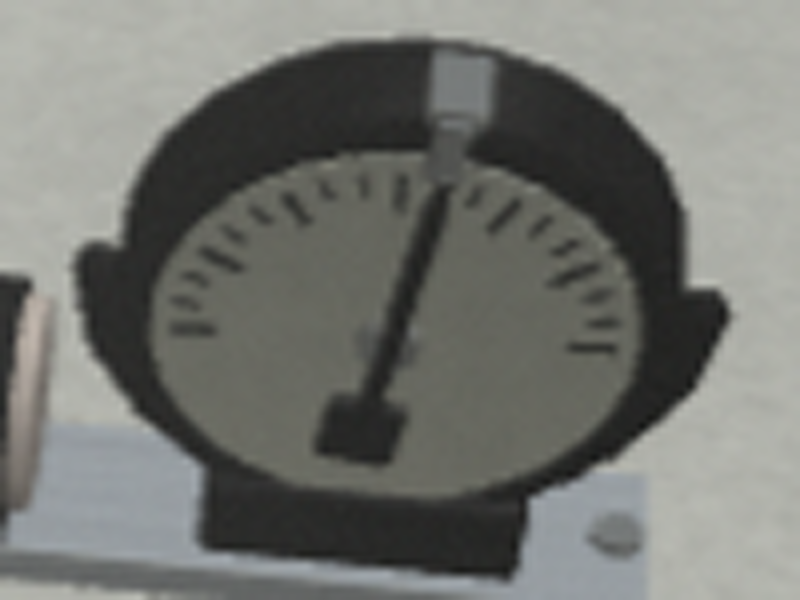

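Run:
```python
from h import *
m=cv2.imread('pics/s4m.png')
cv2.imwrite('pics/s4l.png',cv2.resize(m[145:195,215:345],None,fx=6,fy=6,interpolation=cv2.INTER_CUBIC))
cv2.imwrite('pics/s4r.png',cv2.resize(m[150:215,345:475],None,fx=6,fy=6,interpolation=cv2.INTER_CUBIC))
```

```text
(no output)
```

View pics/s4l.png

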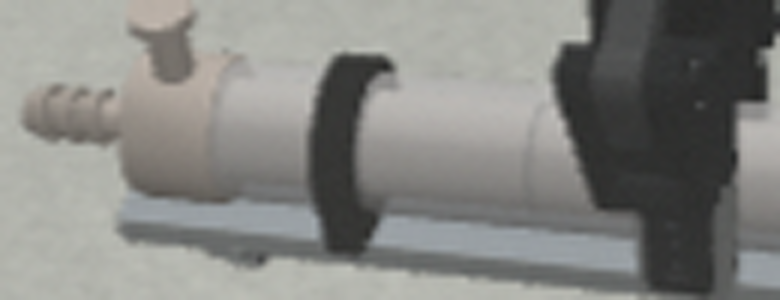

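View pics/s4r.png

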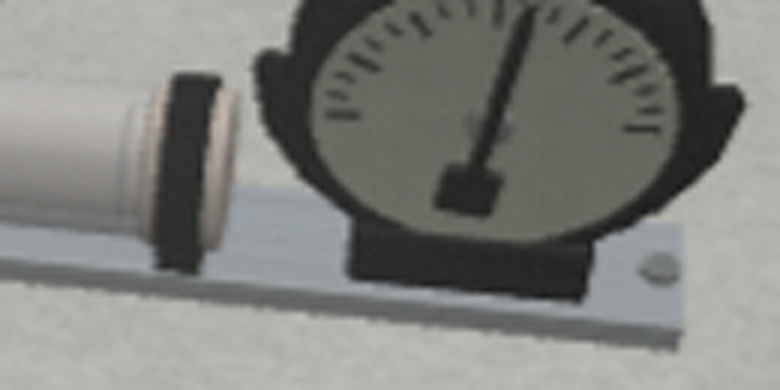

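```bash
cat > pnp.py <<'E'
from h import *
L=lambda x,y:(215+(x+.5)/6-.5,145+(y+.5)/6-.5);R=lambda x,y:(345+(x+.5)/6-.5,150+(y+.5)/6-.5);D=lambda x,y:(378+(x+.5)/8-.5,128+(y+.5)/8-.5)
obj=np.array([(.016,-.156,0),(.016,-.156,.008),(.016,.156,0),(.016,.156,.008),(-.016,.156,.008),(0,-.185,.027)])
img=np.array([L(118,240),L(119,228),R(679,350),R(682,327),R(682,225),L(24,112)])
c=calibration('side')
M=T4([.53643,.22042,.42463],[-.062772,.08513916,.99438611,-.0026968])@REL
W2C=c['world_to_cam']
r0=cv2.Rodrigues((W2C@M)[:3,:3])[0];t0=(W2C@M)[:3,3:].copy()
ok,r,t=cv2.solvePnP(obj,img,c['K'],None,r0,t0,True)
N=np.eye(4);N[:3,:3]=cv2.Rodrigues(r)[0];N[:3,3]=t[:,0];N=np.linalg.inv(W2C)@N
print('resid',np.round(cv2.projectPoints(obj,r,t,c['K'],None)[0][:,0]-img,2))
print('prior resid',np.round(proj('side',(M[:3,:3]@obj.T).T+M[:3,3])-img,2))
for X in(M,N): print('tilt',np.arcsin(X[2,1]),'roll',np.arcsin(-X[2,0]),'yaw',np.arctan2(X[1,0],X[0,0]),X[:3,3])
print(np.round(np.linalg.inv(M)@N,4))
for X in (M,N):
  cc=D(388,345)
  for nm,p in dict(tip=D(443,187),ctr=D(362,432),mark=D(443,176),t0=D(401,193)).items():
    q=dialang('side',X,cc,p,.01);print(nm,np.round(q[0],3),np.round(q[1],4))
  print(q[2])
E
python3 pnp.py
```

```text
resid [[ 0.99  0.92]
 [-0.28 -1.11]
 [-0.36  0.29]
 [ 0.1  -0.4 ]
 [ 0.22  0.16]
 [-0.65  0.16]]
prior resid [[-1.25 -0.51]
 [-2.53 -2.43]
 [-2.05  1.5 ]
 [-1.49  1.  ]
 [-1.22  0.83]
 [-3.18 -1.51]]
tilt 0.12620845926987045 roll 0.016803268961873646 yaw 1.4062831618764582 [0.52744616 0.22217724 0.41842736]
tilt 0.14406465418315673 roll -0.020412160803985346 yaw 1.3991394259239998 [0.52501199 0.22080675 0.41638134]
[[ 0.9993  0.0017 -0.0378 -0.0017]
 [-0.0024  0.9998 -0.0178  0.0019]
 [ 0.0378  0.0179  0.9991 -0.0023]
 [ 0.      0.      0.      1.    ]]
tip 0.132 0.0315
ctr -3.043 0.0185
mark 0.117 0.0335
t0 -0.051 0.0296
[0.01       0.11327913 0.05536499]
tip 0.156 0.031
ctr -3.02 0.0181
mark 0.14 0.0329
t0 -0.033 0.029
[0.01       0.11249877 0.05232415]
```

Call:
jog_arm:
  plan:
    - [0, 0, 0, -0.07, -0.39, -3]
    - [0, 0, 0, 0, 0, -3]
    - [0, 0, 0, 0, 0, -2]
    - [0, 0, 0, 0, 0, 0]
    - [0, 0, 0, 0, 0, 0]
    - [0, 0, 0, 0, 0, 0]
    - [0, 0, 0, 0, 0, 0]
    - [0, 0, 0, 0, 0, 0]
    - [0, 0, 0, 0, 0, 0]
    - [0, 0, 0, 0, 0, 0]

```text
clock: 11.55
tcp_pos: [0.5364, 0.2204, 0.4246]
orientation: [-0.059, 0.154, 0.986, 0.001]
wrist_force: [0.3, -0.4, -5.9]
finger_gap: 0.0322
```

Call:
jog_arm:
  plan:
    - [0, 0, 0, 0, 0, 0]
    - [0, 0, 0, 0, 0, 0]
    - [0, 0, 0, 0, 0, 0]
    - [0, 0, 0, 0, 0, 0]
    - [0, 0, 0, 0, 0, 0]
    - [0, 0, 0, 0, 0, 0]
    - [0, 0, 0, 0, 0, 0]
    - [0, 0, 0, 0, 0, 0]
    - [0, 0, 0, 0, 0, 0]
    - [0, 0, 0, 0, 0, 0]

```text
clock: 12.55
tcp_pos: [0.5364, 0.2204, 0.4246]
orientation: [-0.059, 0.154, 0.986, 0.001]
wrist_force: [1.0, 0.3, -6.0]
finger_gap: 0.0319
```

Run:
```python
from h import *
ims=[snap('side','s5%s.png'%k) for k in 'abcdefgh']
s=get_state();print(s['clock'],s['tcp_pos'],s['orientation'],s['wrist_force'],s['ft_torque'])
M=T4(s['tcp_pos'],s['orientation'])@REL
print('tilt',np.arcsin(M[2,1]),'roll',np.arcsin(-M[2,0]),M[:3,3])
m=np.mean(ims,0).astype(np.uint8)[:,:,::-1];cv2.imwrite('pics/s5m.png',m)
q=proj('side',M[:3,3]+M[:3,:3]@[.01,.11,.055])[0];print(q)
x0,y0=int(q[0])-30,int(q[1])-40;print(x0,y0)
cv2.imwrite('pics/s5d.png',cv2.resize(m[y0:y0+50,x0:x0+66],None,fx=12,fy=12,interpolation=cv2.INTER_CUBIC))
```

```text
12.95 [0.53642939 0.22042226 0.4246068 ] [-0.05940623  0.15431092  0.98623405  0.00120153] [ 0.04055558 -0.36284547 -5.48059505] [-0.09432208 -0.33729345 -0.03006923]
tilt 0.11932518187619462 roll 0.0167518152805638 [0.52781832 0.22339941 0.41834133]
[420.40471798 178.98189604]
390 138
```

View pics/s5d.png

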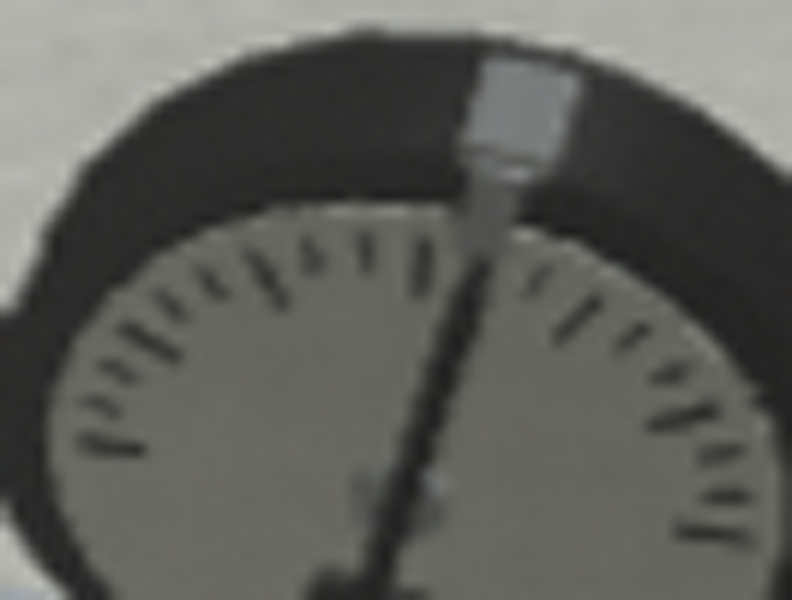

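```bash
cat > tgt.py <<'E'
from h import *
M0b=pose(.5078,-.235,0,.008); RELb=np.linalg.inv(TG)@M0b
RID=np.array([.576,.1865,.095])
def target(up,tilt,yaw=.31,rid=RID):
    # rail-normal offset: rotate about ridge axis (10mm below crest)
    c=rid-[0,0,.010]
    R=pose(0,0,0,yaw,tilt)[:3,:3]
    M=np.eye(4);M[:3,:3]=R;M[:3,3]=c+R@[0,0,.010]+[0,0,up]
    return M@np.linalg.inv(RELb)
def delta(T):
    s=get_state();A=T4(s['tcp_pos'],s['orientation'])
    print('shift',np.round(T[:3,3]-A[:3,3],4),'rotvec deg',np.round(Rn.from_matrix(T[:3,:3]@A[:3,:3].T).as_rotvec(degrees=True),2),'F',np.round(s['wrist_force'],1))
    X=A@RELb;print('module tilt %.4f roll %.4f yaw %.4f'%(np.arcsin(X[2,1]),np.arcsin(-X[2,0]),np.arctan2(X[1,0],X[0,0])),X[:3,3],s['clock'])
E
python3 -c "
from tgt import *
delta(target(.06,0))"
```

```text
shift [ 0.0422 -0.0434 -0.2623] rotvec deg [ -4.3   -5.74 -54.69] F [ 0.  -0.4 -5.5]
module tilt 0.1193 roll 0.0168 yaw 1.2666 [0.52640189 0.22385976 0.41851969] 12.95
```

Call:
jog_arm:
  plan:
    - [0.0047, -0.0048, -0.01, -0.48, -0.64, -6.08]
    - [0.0047, -0.0048, -0.02, -0.48, -0.64, -6.08]
    - [0.0047, -0.0048, -0.02, -0.48, -0.64, -6.08]
    - [0.0047, -0.0048, -0.02, -0.48, -0.64, -6.08]
    - [0.0047, -0.0048, -0.02, -0.48, -0.64, -6.08]
    - [0.0047, -0.0048, -0.02, -0.48, -0.64, -6.08]
    - [0.0047, -0.0048, -0.02, -0.48, -0.64, -6.08]
    - [0.0047, -0.0048, -0.02, -0.48, -0.64, -6.08]
    - [0.0047, -0.0048, -0.01, -0.48, -0.64, -6.05]
    - [0, 0, 0, 0, 0, 0]

```text
clock: 13.95
tcp_pos: [0.5775, 0.1766, 0.2625]
orientation: [-0.0, 0.592, 0.806, -0.002]
wrist_force: [-0.4, 0.2, -5.6]
finger_gap: 0.0321
```

Call:
jog_arm:
  plan:
    - [0, 0, -0.01, 0, 0, 0]
    - [0, 0, -0.02, 0, 0, 0]
    - [0, 0, -0.02, 0, 0, 0]
    - [0, 0, -0.02, 0, 0, 0]
    - [0, 0, -0.02, 0, 0, 0]
    - [0, 0, -0.01, 0, 0, 0]
    - [0, 0, 0, 0, 0, 0]
    - [0, 0, 0, 0, 0, 0]
    - [0, 0, 0, 0, 0, 0]
    - [0, 0, 0, 0, 0, 0]

```text
clock: 14.95
tcp_pos: [0.5795, 0.1774, 0.1659]
orientation: [0.002, 0.592, 0.806, 0.001]
wrist_force: [0.2, -0.1, -6.0]
finger_gap: 0.0321
```

Run:
```python
from tgt import *
snap('side','s6.png');snap('top','t6.png')
delta(target(.03,0))
s=get_state();M=T4(s['tcp_pos'],s['orientation'])@RELb
overlay('side','s6.png','s6o.png',M,(240,170,360,340),3.5);overlay('top','t6.png','t6o.png',M,(80,150,260,290),4)
```

```text
shift [-0.0006 -0.0002 -0.0332] rotvec deg [0.01 0.1  0.  ] F [-0.4  0.3 -5. ]
module tilt -0.0007 roll -0.0016 yaw 0.3100 [0.57661063 0.18674363 0.15819843] 15.05
```

View pics/s6o.png

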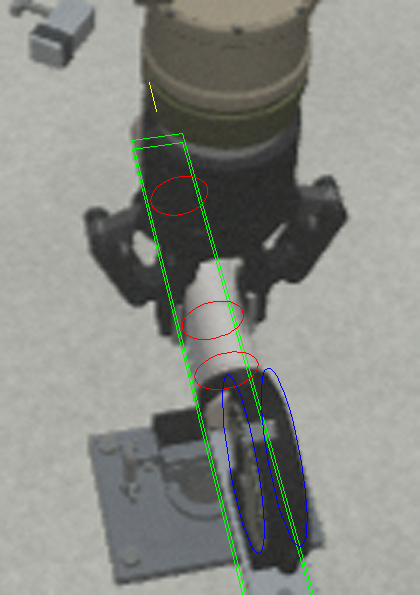

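View pics/t6o.png

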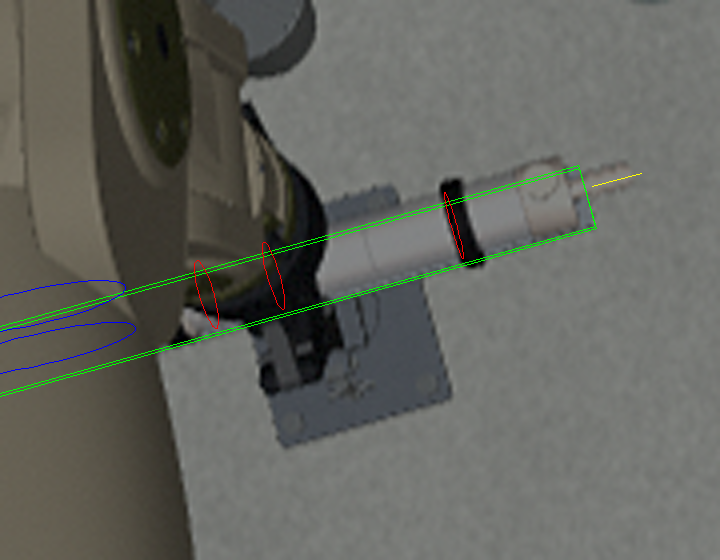

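Run:
```python
import cv2
t=cv2.imread('pics/t6.png');s=cv2.imread('pics/s6.png')
cv2.imwrite('pics/t6z.png',cv2.resize(t[180:265,140:245],None,fx=7,fy=7,interpolation=cv2.INTER_CUBIC))
cv2.imwrite('pics/s6z.png',cv2.resize(s[235:345,260:335],None,fx=5.4,fy=5.4,interpolation=cv2.INTER_CUBIC))
```

```text
(no output)
```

View pics/t6z.png

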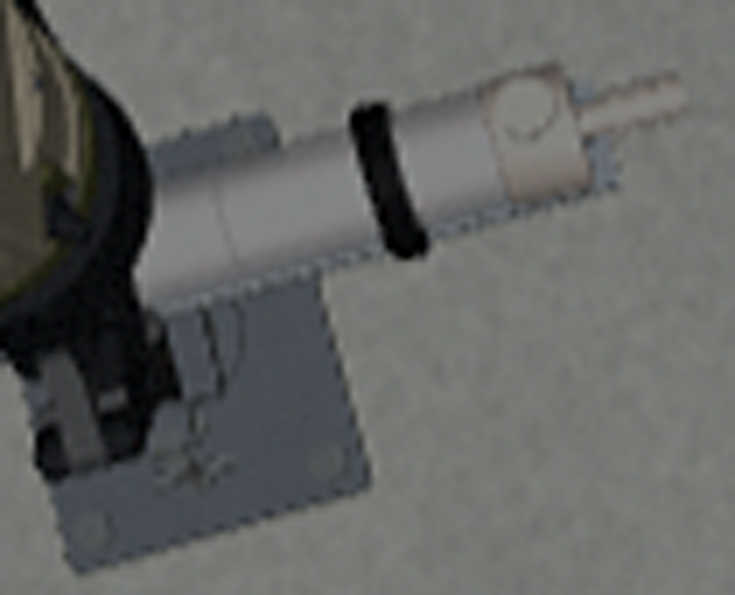

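View pics/s6z.png

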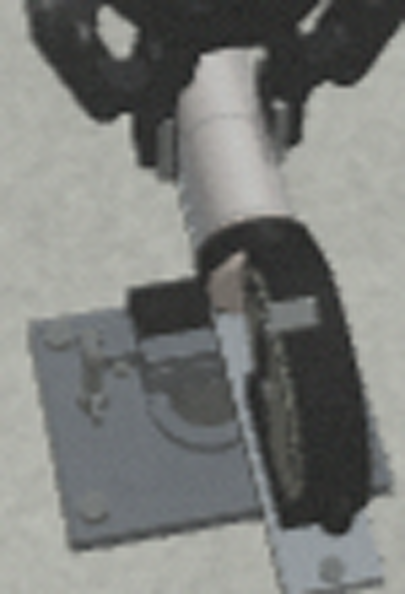

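Call:
jog_arm:
  plan:
    - [-0.0005, 0, -0.01, 0, 0, 0.6]
    - [0, 0, -0.02, 0, 0.1, 0]
    - [0, 0, -0.015, 0, 0, 0]
    - [0, 0, -0.008, 0, 0, 0]
    - [0, 0, -0.003, 0, 0, 0]
    - [0, 0, -0.001, 0, 0, 0]
    - [0, 0, 0, 0, 0, 0]
    - [0, 0, 0, 0, 0, 0]
    - [0, 0, 0, 0, 0, 0]
    - [0, 0, 0, 0, 0, 0]

```text
clock: 16.05
tcp_pos: [0.5785, 0.1773, 0.1081]
orientation: [0.001, 0.587, 0.809, -0.0]
wrist_force: [-0.1, -0.4, -5.9]
finger_gap: 0.0321
```

Run:
```python
from tgt import *
delta(target(0,0,yaw=.32))
s=get_state();M=T4(s['tcp_pos'],s['orientation'])@RELb
snap('side','s7.png')
overlay('side','s7.png','s7o.png',pose(9,9,9,0),(240,190,360,340),4)
```

```text
shift [ 0.0002 -0.0002 -0.0058] rotvec deg [ 0.01 -0.03 -0.02] F [-0.1 -0.4 -5.9]
module tilt -0.0000 roll 0.0007 yaw 0.3204 [0.57581123 0.18671678 0.10084253] 16.05
```

View pics/s7o.png

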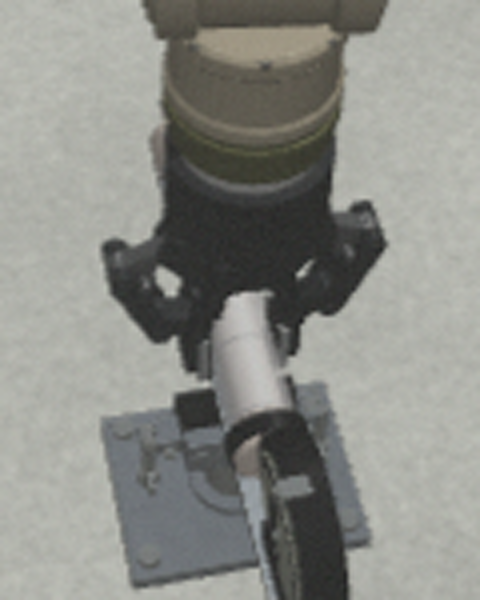

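Call:
jog_arm:
  plan:
    - [0, 0, -0.001, 0, 0, 0]
    - [0, 0, -0.001, 0, 0, 0]
    - [0, 0, -0.001, 0, 0, 0]
    - [0, 0, -0.0005, 0, 0, 0]
    - [0, 0, -0.0005, 0, 0, 0]
    - [0, 0, -0.0005, 0, 0, 0]
    - [0, 0, 0, 0, 0, 0]
    - [0, 0, 0, 0, 0, 0]
    - [0, 0, 0, 0, 0, 0]
    - [0, 0, 0, 0, 0, 0]

```text
clock: 17.1
tcp_pos: [0.5783, 0.1772, 0.1032]
orientation: [0.001, 0.587, 0.809, -0.0]
wrist_force: [-0.1, 0.8, -5.1]
finger_gap: 0.0321
```

Run:
```python
from tgt import *
for i in range(3): print(np.round(get_state()['wrist_force'],2))
delta(target(0,0,yaw=.32))
```

```text
[-0.15  0.79 -5.07]
[-0.15  0.79 -5.07]
[-0.15  0.79 -5.07]
shift [ 0.0005 -0.0002 -0.0009] rotvec deg [ 0.02 -0.08 -0.02] F [-0.1  0.8 -5.1]
module tilt 0.0001 roll 0.0015 yaw 0.3203 [0.57551902 0.18664969 0.09585829] 17.1
```

Not yet clearly in contact (baseline about -5.8 N, noise about 0.6 N). I'll step down.

Call:
jog_arm:
  plan:
    - [0, 0, -0.0005, 0, 0, 0]
    - [0, 0, 0, 0, 0, 0]
    - [0, 0, 0, 0, 0, 0]
    - [0, 0, 0, 0, 0, 0]
    - [0, 0, 0, 0, 0, 0]
    - [0, 0, -0.0005, 0, 0, 0]
    - [0, 0, 0, 0, 0, 0]
    - [0, 0, 0, 0, 0, 0]
    - [0, 0, 0, 0, 0, 0]
    - [0, 0, 0, 0, 0, 0]

```text
clock: 18.1
tcp_pos: [0.5783, 0.1772, 0.1027]
orientation: [0.001, 0.587, 0.809, -0.0]
wrist_force: [-2.7, -1.6, 4.5]
finger_gap: 0.0324
```

Run:
```python
from tgt import *
s=get_state();print(s['wrist_force'],s['ft_torque'])
D=lambda x,y:(390+(x+.5)/12-.5,138+(y+.5)/12-.5)
M=T4([.53643,.22042,.42461],[-.05940623,.15431092,.98623405,.00120153])@REL
# pointer darkness fit: for each enlarged row find dark centroid
m=cv2.cvtColor(cv2.imread('pics/s5m.png'),cv2.COLOR_BGR2GRAY)
crop=cv2.resize(m[138:188,390:456],None,fx=12,fy=12,interpolation=cv2.INTER_CUBIC).astype(float)
P=[]
for y in list(range(300,450,12)):
    xc=480-(y-260)*102/320; xs=np.arange(int(xc-45),int(xc+45));w=np.clip(crop[y,xs].max()-25-crop[y,xs],0,None);P.append((( w*xs).sum()/w.sum(),y))
P=np.array(P);f=np.polyfit(P[:,1],P[:,0],1);print(f,np.std(np.polyval(f,P[:,1])-P[:,0]))
for y in(245,250,260,495,580):print(y,np.polyval(f,y))
# mark profile rows
for y in range(195,256,10):
    print(y,[int(v) for v in crop[y,440:530:6]])
pv=D(np.polyval(f,495),495)
for nm,p in dict(tip=D(np.polyval(f,258),258),mark240=D(483,240),mark200=D(494,200)).items():print(nm,np.round(dialang('side',M,pv,p,.01)[:2],4))
```

```text
[-2.72548902 -1.58597842  4.52870987] [-0.43267559  0.59819692  0.02163649]
[-3.40256005e-01  5.70531847e+02] 0.8837736723682664
245 487.1691261231617
250 485.467846097211
260 482.0652860453096
495 402.1051248256275
580 373.18336438446585
195 [35, 35, 39, 44, 55, 67, 77, 80, 82, 82, 82, 83, 78, 68, 57]
205 [77, 66, 58, 56, 61, 70, 78, 80, 81, 82, 83, 86, 79, 66, 52]
215 [104, 90, 77, 72, 71, 76, 80, 80, 80, 82, 81, 81, 70, 56, 42]
225 [98, 92, 86, 83, 81, 81, 81, 81, 80, 81, 81, 80, 77, 74, 68]
235 [97, 96, 91, 86, 82, 81, 81, 81, 81, 79, 83, 90, 105, 122, 130]
245 [95, 94, 90, 86, 82, 81, 81, 81, 81, 81, 83, 86, 92, 99, 103]
255 [95, 99, 97, 91, 82, 74, 69, 69, 73, 78, 85, 90, 95, 97, 99]
tip [0.1227 0.0315]
mark240 [0.1075 0.0336]
mark200 [0.1038 0.0385]
```

Run:
```python
from tgt import *
A=target(0,0,.32)
for t in(.0,.027,.054,.081,.108):
    B=target(0,t,.32);print(t,np.round((B[:3,3]-A[:3,3])*1000,2))
print(np.degrees(.108)*np.array([np.cos(.32),np.sin(.32)]))
delta(target(0,.108,.32))
```

```text
0.0 [0. 0. 0.]
0.027 [ 0.15 -0.44 -0.27]
0.054 [ 0.29 -0.87 -0.55]
0.081 [ 0.43 -1.3  -0.85]
0.108 [ 0.57 -1.72 -1.16]
[5.87381579 1.94652032]
shift [ 0.0009 -0.0018 -0.0015] rotvec deg [ 5.9   1.89 -0.02] F [-2.7 -1.6  4.5]
module tilt -0.0002 roll 0.0010 yaw 0.3203 [0.57561519 0.18657811 0.09536354] 18.1
```

Call:
jog_arm:
  plan:
    - [0.0001, -0.0002, 0.0001, 0.73, 0.24, 0]
    - [0.0001, -0.0002, -0.0001, 0.73, 0.24, 0]
    - [0.0001, -0.0002, -0.0001, 0.73, 0.24, 0]
    - [0.0001, -0.0002, -0.0001, 0.73, 0.24, 0]
    - [0.0001, -0.0002, -0.0001, 0.73, 0.24, 0]
    - [0.0001, -0.0002, -0.0001, 0.74, 0.25, 0]
    - [0, -0.0002, -0.0001, 0.74, 0.25, 0]
    - [0, -0.0003, -0.0002, 0.74, 0.25, 0]
    - [0, 0, 0, 0, 0, 0]
    - [0, 0, 0, 0, 0, 0]

```text
clock: 19.1
tcp_pos: [0.5794, 0.1755, 0.1014]
orientation: [-0.043, 0.587, 0.808, 0.031]
wrist_force: [-2.1, 2.2, 2.7]
finger_gap: 0.0323
```

Call:
jog_arm:
  plan:
    - [0, 0, 0, 0, 0, 0]
    - [0, 0, 0, 0, 0, 0]
    - [0, 0, 0, 0, 0, 0]
    - [0, 0, 0, 0, 0, 0]
    - [0, 0, 0, 0, 0, 0]
    - [0, 0, 0, 0, 0, 0]
    - [0, 0, 0, 0, 0, 0]
    - [0, 0, 0, 0, 0, 0]
    - [0, 0, 0, 0, 0, 0]
    - [0, 0, 0, 0, 0, 0]

```text
clock: 20.1
tcp_pos: [0.5791, 0.1755, 0.1015]
orientation: [-0.043, 0.587, 0.808, 0.031]
wrist_force: [2.6, 1.9, -0.6]
finger_gap: 0.0322
```

Run:
```python
from tgt import *
delta(target(0,.108,.32));print(get_state()['ft_torque'])
ims=[snap('side','s8%d.png'%i) for i in range(12)];snap('top','t8.png')
m=np.mean(ims,0).astype(np.uint8)[:,:,::-1];cv2.imwrite('pics/s8m.png',m)
s=get_state();M=T4(s['tcp_pos'],s['orientation'])@RELb
q=proj('side',M[:3,3]+M[:3,:3]@[.01,.11,.055])[0];print(q)
x0,y0=int(q[0])-25,int(q[1])-30;print(x0,y0)
cv2.imwrite('pics/s8d.png',cv2.resize(m[y0:y0+60,x0:x0+50],None,fx=10,fy=10,interpolation=cv2.INTER_CUBIC))
cv2.imwrite('pics/s8w.png',cv2.resize(m[190:340,240:360],None,fx=4,fy=4,interpolation=cv2.INTER_CUBIC))
```

```text
shift [ 0.0001 -0.0002 -0.0003] rotvec deg [ 0.03 -0.05 -0.03] F [ 2.6  1.9 -0.6]
module tilt 0.1079 roll 0.0010 yaw 0.3204 [0.57618444 0.18563699 0.09528727] 20.1
[ 0.14861182 -0.65076936 -0.0969459 ]
[307.99630749 316.44385432]
282 286
```

View pics/s8d.png

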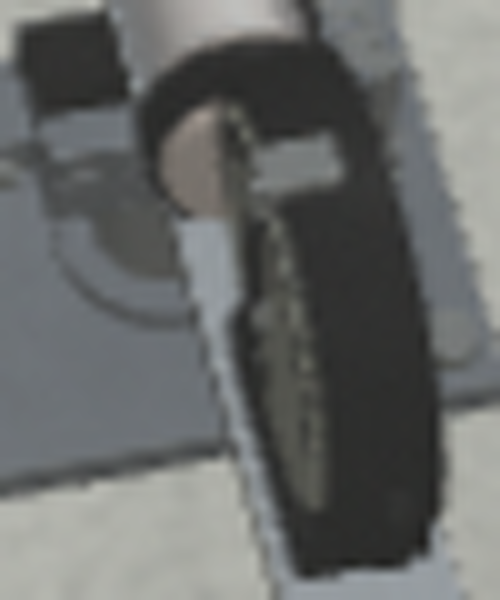

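View pics/s8w.png

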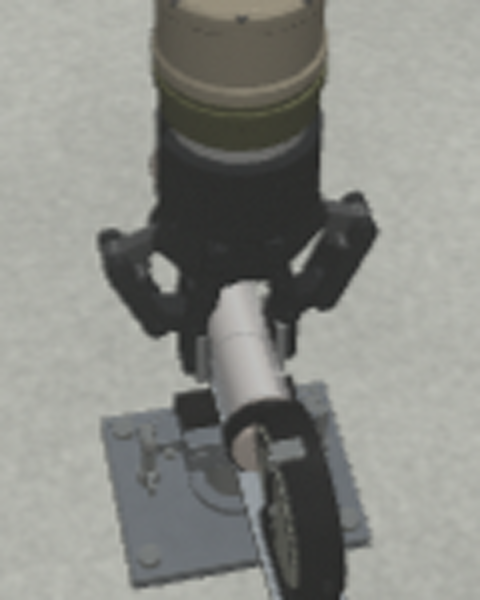

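Run:
```python
from tgt import *
import numpy as np
M6=T4([.5795+.0002,.1774,.1658],[.0016,.592,.806,.001])@RELb
s=get_state();M8=T4(s['tcp_pos'],s['orientation'])@RELb
M6=None
a=cv2.imread('pics/s6.png');b=cv2.imread('pics/s8m.png')
out=np.hstack([cv2.resize(im[y:y+60,290:350],None,fx=6.6,fy=6.6,interpolation=cv2.INTER_CUBIC) for im,y in((a,300),(b,310))])
cv2.imwrite('pics/cmp.png',out)
for nm,X in(('8',M8),):
  for P in[(.016,.156,.008),(-.016,.156,.008)]:print(nm,P,proj('side',X[:3,3]+X[:3,:3]@P))
print(s['orientation'],s['tcp_pos'])
```

```text
8 (0.016, 0.156, 0.008) [[310.54706856 354.71190915]]
8 (-0.016, 0.156, 0.008) [[328.19271025 351.26988782]]
[-0.04320568  0.58656557  0.80815382  0.03100827] [0.5789588  0.17546591 0.10144909]
```

View pics/cmp.png

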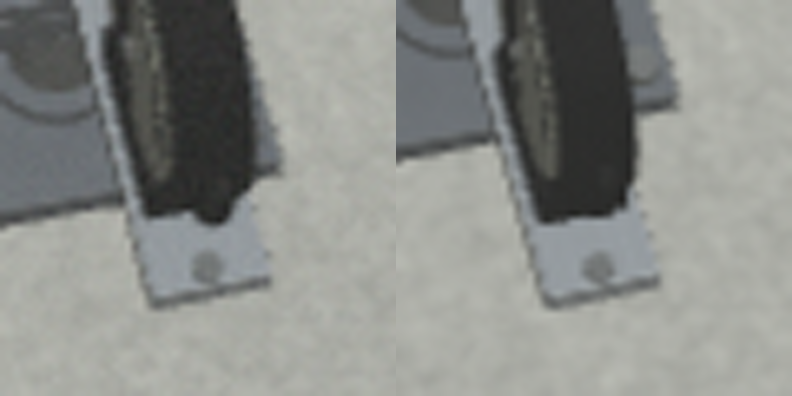

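Run:
```python
from tgt import *
X=pose(.57661,.18674,.1582,.31,-.0007)
for P in[(.016,.156,.008),(-.016,.156,.008)]:print(proj('side',X[:3,3]+X[:3,:3]@P))
for t in(.088,.108,.128):
  X=pose(.5762,.1856,.0953,.32,t);print(t,proj('side',X[:3,3]+X[:3,:3]@[.016,.156,.008]))
```

```text
[[310.81267004 344.62503851]]
[[329.40305971 341.26575846]]
0.088 [[310.38820422 355.68907025]]
0.108 [[310.4114926  354.68525826]]
0.128 [[310.42605346 353.64489619]]
```

Call:
jog_arm:
  plan:
    - [0, 0, 0, 0, 0, 0]
    - [0, 0, 0, 0, 0, 0]
    - [0, 0, 0, 0, 0, 0]
    - [0, 0, 0, 0, 0, 0]
    - [0, 0, 0, 0, 0, 0]
    - [0, 0, 0, 0, 0, 0]
    - [0, 0, 0, 0, 0, 0]
    - [0, 0, 0, 0, 0, 0]
    - [0, 0, 0, 0, 0, 0]
    - [0, 0, 0, 0, 0, 0]

```text
clock: 21.75
tcp_pos: [0.579, 0.1755, 0.1015]
orientation: [-0.043, 0.587, 0.808, 0.031]
wrist_force: [3.6, -1.0, 1.2]
finger_gap: 0.0321
```

Run:
```python
from tgt import *
f=[]
for i in range(8):
    im=read_camera('top');f.append(get_state()['wrist_force'])
print(np.mean(f,0),np.std(f,0));delta(target(0,.108,.32))
s=get_state();M=T4(s['tcp_pos'],s['orientation'])@RELb
cv2.imwrite('pics/t9.png',im[:,:,::-1]);overlay('top','t9.png','t9o.png',M,(120,170,260,280),5.4)
```

```text
[3.66543911 0.50755112 1.24487903] [0.23296363 0.5971393  0.56056009]
shift [ 0.0004 -0.0001 -0.0004] rotvec deg [ 0.03 -0.07 -0.03] F [ 3.5 -0.2  0.7]
module tilt 0.1079 roll 0.0014 yaw 0.3205 [0.57597645 0.18560019 0.09530164] 22.15
```

View pics/t9o.png

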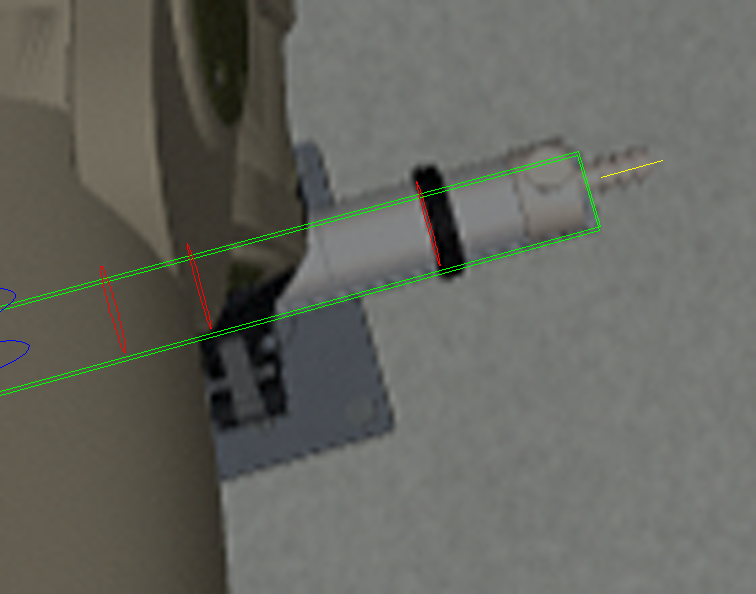

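```bash
python3 -c "
from workcell import *
print(hand_in())"
```

```text
the job is handed in; nothing more can be done
None
```

I picked up the module by its housing, laid the middle of its rail on the rubber ridge and rocked it outlet end down. I handed in at about 22 s, still gripping it at 70 N. I never read the pointer with the module on the ridge, because the dial is nearly edge-on to the side camera there.

- **Slope:** before placing it, I held the module with the dial facing the side camera and compared the pointer with the set mark. At a tool tilt of 0.119 rad the pointer read about 0.015 rad past the mark. I set the tilt on the ridge to 0.108 rad, and I expect the pointer to be within about 0.01–0.015 rad of the mark. An earlier reading disagreed (it implied about 0.02 rad); I discarded it because the pointer was probably still swinging.
- **Slip in the grip:** the rail-end corners sit the same distance from their predicted pixels before and after contact, to within about 0.3 px. That is less than about 0.01 rad of turn in the grip.
- **Placement:** the module is at yaw 0.32 rad, against 0.30–0.31 measured for the ridge and foot. The rail outline matches the last top picture. The two cameras disagree by up to 6 mm on the foot's position, so the middle of the rail may be 2–3 mm off the ridge along its length.
- **Force on the ridge:** about 7 N in the last reading, having crept up from about 5 N, with about 3.7 N sideways on the wrist. It peaked at about 10 N when I laid the module down.
- **Bottle, beaker and boss head:** I did not touch them. The arm stayed well clear, but I did not check their positions again at the end.

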